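# Find the fullest screw tin by feel and hold it up

### The job

One of the three identical closed tins of screws is fuller than the others and is the next to be used: heft them to feel which is the heaviest, standing whatever you put down upright on the board again where it was, never dropping or toppling one. Finish while holding the heaviest one up in the gripper, level and still, at least 20 cm clear of the board, with the two lighter tins back in their places and the other things on the board left alone.

Things in the scene. Friction and masses are not known exactly. Their poses are not given: they have to be found in the camera images.
- tin_a: one of three identical closed round tins (steel, blue band, dark lid), diameter 56 mm over its whole height of 74 mm, standing on the board; origin at the centre of its underside, z up its axis. The three look the same but hold different amounts: each weighs somewhere between 120 and 620 g in all, and the heaviest is at least 150 g heavier than either of the others. Names and places say nothing about weight
- tin_b: one of three identical closed round tins (steel, blue band, dark lid), diameter 56 mm over its whole height of 74 mm, standing on the board; origin at the centre of its underside, z up its axis. The three look the same but hold different amounts: each weighs somewhere between 120 and 620 g in all, and the heaviest is at least 150 g heavier than either of the others. Names and places say nothing about weight
- tin_c: one of three identical closed round tins (steel, blue band, dark lid), diameter 56 mm over its whole height of 74 mm, standing on the board; origin at the centre of its underside, z up its axis. The three look the same but hold different amounts: each weighs somewhere between 120 and 620 g in all, and the heaviest is at least 150 g heavier than either of the others. Names and places say nothing about weight
- cork_block: green cork block, 55 x 95 x 35 mm (x, y, z); origin at the centre of its underside; loose, to be left alone
- wax_block: red wax block, 45 x 90 x 25 mm (x, y, z); origin at the centre of its underside; loose, to be left alone
- brush: horsehair brush with pale beech back, lying on its bristles, 55 x 125 x 38 mm (x, y, z); origin at the centre of its underside; loose, to be left alone
- scraper: amber clear plastic scraper lying flat, 60 x 130 x 5 mm (x, y, z); origin at the centre of its underside; loose, to be left alone
- fill_a: the hidden filling (binding screws) of one of the tins, shut in and never seen, a loose cylinder of 43 mm diameter and 52 mm height on the tin's 4 mm floor; origin at the centre of its underside. Each tin holds one; which filling is in which tin changes, and names say nothing about weight
- fill_b: the hidden filling (binding screws) of one of the tins, shut in and never seen, a loose cylinder of 43 mm diameter and 52 mm height on the tin's 4 mm floor; origin at the centre of its underside. Each tin holds one; which filling is in which tin changes, and names say nothing about weight
- fill_c: the hidden filling (binding screws) of one of the tins, shut in and never seen, a loose cylinder of 43 mm diameter and 52 mm height on the tin's 4 mm floor; origin at the centre of its underside. Each tin holds one; which filling is in which tin changes, and names say nothing about weight
- board: fixed white melamine board on the table, 660 x 1000 x 16 mm (x, y, z); origin at the centre of its underside, so its top is 16 mm above the origin, where everything stands. Beyond the tins on its far half stand a grey flip-top crate (right side, up to 165 mm above the board with its knob) and a steel file holder (left side, 170 mm high), both fixed and not needed
Mind the look-alikes: they are no part of the job. What is shaped like the tin_c but red is not meant.

How it is judged:
By the outcome, as a careful person would: the job done as asked, in the order asked, and still so for the second after the job is handed in, while the arm keeps its last pose, push and grip.
It also fails if it takes over 72 s, if anything falls off the work surface, if the arm or the gripper's body presses on something with over 40 N, if the wrist force passes 120 N, or if a joint passes its speed limit or range.

### The arm

A 7-joint arm with a two-finger parallel gripper is mounted at the origin on the work surface. World frame = base frame: x ahead of the robot, y to its left, z up, the work surface at z = 0. Lengths are in m, angles in rad, forces in N, time in s.
With the tool pointing down it reaches from about 0.35 to 0.9 m from the base axis. Payload 8.1 kg.
Tool frame: the origin (TCP) lies midway between the tips of the shut fingers; the grasp point (between the pads) lies 19 mm behind it (env.grasp_offset is the distance from the TCP to the grasp point, in m); z points along the fingers, y is the direction in which the jaws open and shut (so a half turn about z gives the same grasp; the last joint's range is limited). The gripper opens to 85 mm and grips with 20 to 120 N. Pads are 22 mm wide; open, the fingers measure 114 mm over their backs; the gripper's body (76 mm by 85 mm) begins 54 mm behind the grasp point. The pads swing forward as they close: fully open they stand 13 mm farther back than shut.
Start: joints at [1.151, 0.434, 0.025, 1.573, -0.012, 1.134, -0.075], TCP at [0.195, -0.594, 0.231] pointing down, gripper open.
Joint ranges: [-2.62, 2.62], [-0.44, 2.09], [-1.27, 1.32], [0.08, 2.57], [-1.32, 4.46], [0.12, 2], [-2.74, 2.74]. Speed limits (rad/s): [2.22, 2.22, 3.01, 3.01, 3.14, 3.14, 3.14].

### API

Orientations are given as a rotation vector (axis times angle).
In Python, from workcell import env gives the robot as it stands.
- The arm moves only by the tool carry_out, never from a script. Its argument "moves" is one flat list of numbers, 6 for each row, row after row: the shift along the tool's x, y, z in mm, then the turn, a rotation vector about the tool's x, y, z in rad. A call has exactly 8 rows; each row is the pose to reach, as a shift and turn from the pose commanded when the call began, along the tool's axes at that moment; what a row does not reach only later rows make up. A row lasts 1/12 s, in which the tool goes at most 41.7 mm and 7.16 degrees, less where a joint would pass 70% of its speed; a pose out of reach is approached as far as the arm can. A call with a gripper value outside its range is refused whole. "grip" is the opening, from 0 (shut) to 1 (fully open), set as the call begins (left out, the last holds). The fingers move at their own pace and stop on an object; "squeeze" is the grip in N (left out, the last holds). Time passes only in rows, so rows that repeat a pose let the fingers close, or fill a call up. It gives the time, the measured TCP pose, the force and the opening at its end, in the units of the state.
- env.observe(): the state, without advancing time (a new reading comes with each control period).
- env.get_image(name): name is "scene" or "top"; returns (picture, depth): 480x640x3 uint8, red, green, blue; 480x640 float32, m along the optical axis (not along the pixel's ray), 0 where there is no reading.
- env.get_calibration(name): a dict with "fx", "fy", "cx", "cy" (pixels), "R" (3x3) and "t" (3): a world point X has camera coordinates R X + t. Camera axes: x right, y down, z forward; pixel columns grow to the right and rows downward; lengths in m; the calibration is good to about 2 mm. A picture is of the moment at which its call begins. get_calibration takes no time and is no camera call.
- env.sign_off(): hands the job in, once; it reports no verdict.
Trained networks look in the newest picture that a camera, given by its name, has taken for a name from the list of things; names that differ only in an ending like _2 or _b are one class to them, and where a whole thing is asked for, a point or a joint stands for the part that bears it (a point fixed in the world has none). Each returns a list of dicts, best first, with "confidence" (0 to 1); they miss things now and then, are a little off and sometimes report something else, mostly with a low value. They report only what shows in the picture. A call takes as long as a camera call. They do not tell look-alikes from the thing itself.
- env.boxes_of(camera, query): "rect" ([left, top, right, bottom] in pixels, round what is visible of it).
- env.trace(camera, query): "region" (480x640 bool, what is visible of it) and "rect" ([left, top, right, bottom] in pixels, round what is visible of it).
The state is a dict: "clock": time; "joint_positions": joint angles; "qd": joint speeds; "effort": joint torques, N m; "position": TCP position; "orientation": TCP orientation; "ft_force": force on the tool from outside, world axes, zero at the start; "wrist_torque": the same for the moment, N m; "finger_gap": finger opening in m.
Only numpy, scipy, OpenCV 4.12 (cv2) and the standard library are available. Lean on these libraries where they do the work, as an engineer would, in place of code of your own. Each camera call takes 0.05 s, during which the arm holds its last target. There are 200 camera calls.

## Working session

There is one attempt and no reset: what is moved stays moved. The work goes in short steps, Python scripts to look and compute and a tool call to move; the robot and the scene stay as the last step left them, time stands still between calls to the robot, and variables do not carry over. Pictures are saved under pics/ and viewed, on a budget of 10 in all, crops included, one or two more only if the job needs it, and the job is handed in when it is done.

Besides the shell and the picture viewer there is one more tool, called by a JSON object that holds its "api" and its "payload", one argument or row to a line. carry_out: Moves the arm, as the interface text tells. Its arguments: {"type":"object","properties":{"moves":{"type":"array"},"grip":{"type":"number"},"squeeze":{"type":"number"}},"required":["moves"]}

```bash
mkdir -p pics; cat > h.py <<'E'
import numpy as np, cv2
from scipy.spatial.transform import Rotation as Ro
from workcell import env
def pts(cam,depth,mask):
    c=env.get_calibration(cam); v,u=np.nonzero(mask&(depth>0)); z=depth[v,u]
    P=np.c_[(u-c['cx'])/c['fx']*z,(v-c['cy'])/c['fy']*z,z]
    return (P-np.array(c['t']))@np.array(c['R'])
E
python3 - <<'E'
from h import *
o=env.observe(); print({k:np.round(v,3) for k,v in o.items()})
for cam in('scene','top'):
    im,d=env.get_image(cam); cv2.imwrite(f'pics/{cam}0.png',im[:,:,::-1])
    for q in('tin_a','cork_block','wax_block','brush','scraper'):
        for r in env.trace(cam,q):
            P=pts(cam,d,r['region']); 
            if len(P)<5: continue
            zt=np.percentile(P[:,2],95); T=P[P[:,2]>zt-.008]
            lo,hi=np.percentile(T,2,0),np.percentile(T,98,0)
            print(cam,q,round(r['confidence'],2),r['rect'],'n',len(P),'rgb',im[r['region']].mean(0).round(),'mid',((lo+hi)/2).round(3),'ext',(hi-lo).round(3))
E
```

```text
{'clock': np.float64(0.0), 'joint_positions': array([ 1.151,  0.435,  0.025,  1.574, -0.012,  1.134, -0.075]), 'qd': array([-0.001, -0.   ,  0.001,  0.001,  0.002, -0.   , -0.   ]), 'effort': array([ 0.0000e+00, -6.7047e+01,  1.0250e+00, -3.1621e+01,  1.6000e-02,
        1.3000e-02, -0.0000e+00]), 'position': array([ 0.194, -0.593,  0.231]), 'orientation': array([-3.101e+00, -4.950e-01,  1.000e-03]), 'ft_force': array([ 0.747, -0.221,  0.366]), 'wrist_torque': array([-0.041, -0.046,  0.019]), 'finger_gap': np.float64(0.086)}
scene tin_a 0.9 [336.1, 246.3, 361.7, 281.8] n 1005 rgb [35. 36. 38.] mid [ 0.591 -0.009  0.087] ext [0.051 0.053 0.008]
scene tin_a 0.86 [276.5, 290.4, 305.2, 334.6] n 1108 rgb [33. 34. 37.] mid [ 0.563 -0.169  0.088] ext [0.051 0.052 0.007]
scene tin_a 0.8 [274.0, 120.0, 296.2, 155.4] n 653 rgb [72. 12.  9.] mid [0.214 0.276 0.07 ] ext [0.052 0.054 0.008]
scene cork_block 0.62 [394.3, 265.1, 438.7, 311.4] n 1253 rgb [32. 59. 30.] mid [0.735 0.037 0.049] ext [0.062 0.089 0.007]
scene wax_block 0.66 [226.1, 243.9, 272.3, 286.8] n 921 rgb [98. 23. 20.] mid [ 0.402
[... 423 characters left out ...]
.1, 182.9, 349.2, 210.8] n 483 rgb [47. 48. 52.] mid [ 0.586 -0.004  0.09 ] ext [0.048 0.047 0.008]
top tin_a 0.62 [208.2, 341.1, 236.1, 372.5] n 629 rgb [104.  31.  28.] mid [0.21  0.28  0.074] ext [0.05  0.051 0.009]
top tin_a 0.59 [235.9, 212.2, 267.2, 238.6] n 554 rgb [48. 50. 53.] mid [0.52  0.201 0.09 ] ext [0.05  0.051 0.009]
top tin_a 0.56 [394.8, 191.8, 420.3, 222.3] n 605 rgb [51. 52. 55.] mid [ 0.559 -0.164  0.089] ext [0.052 0.049 0.008]
top cork_block 0.83 [298.3, 123.7, 339.5, 155.0] n 934 rgb [42. 71. 44.] mid [0.731 0.044 0.051] ext [0.064 0.089 0.009]
top wax_block 0.65 [364.6, 264.5, 400.3, 287.2] n 696 rgb [113.  30.  30.] mid [ 0.398 -0.107  0.041] ext [0.044 0.086 0.009]
```

```bash
python3 - <<'E'
import cv2,numpy as np
a=cv2.imread('pics/top0.png');b=cv2.imread('pics/scene0.png')
a=cv2.resize(a[90:390,170:470],(400,400));b=cv2.resize(b[90:390,200:500],(400,400))
cv2.imwrite('pics/both0.png',np.hstack([a,b]))
E
```

```text
(no output)
```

View pics/both0.png

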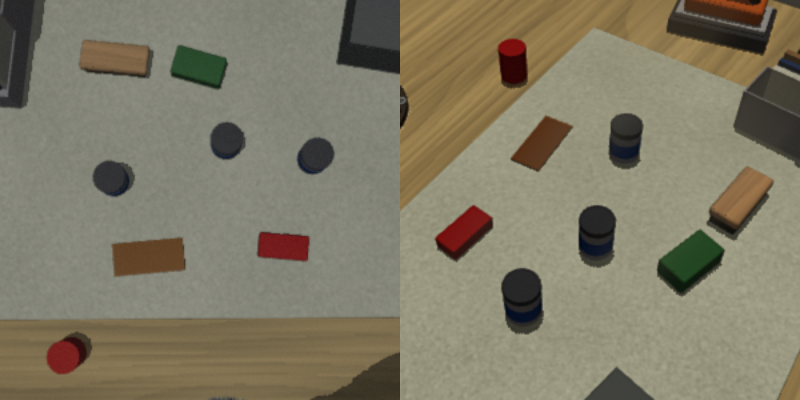

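The three dark tins with a blue band, at top-view pixels (337,197), (407,207) and (251,225), fit the description. The red cylinder at (222,357) stands off the board and is the look-alike. First I'll go to the right-hand tin at about (0.561, -0.167).

{"api": "carry_out", "payload": {
  "moves": [34,-21,4,0,0,0,68,-42,7,0,0,0,102,-62,10,0,0,0,136,-83,14,0,0,0,170,-103,17,0,0,0,204,-124,21,0,0,0,238,-145,25,0,0,0,272,-165,28,0,0,0],
  "grip": 1,
  "squeeze": 50
}}

```text
clock: 1.27
position: [0.4026, -0.3507, 0.2033]
orientation: [3.102, 0.495, 0.0]
ft_force: [1.1, -0.4, 1.1]
finger_gap: 0.0853
```

{"api": "carry_out", "payload": {
  "moves": [34,-21,4,0,0,0,68,-42,7,0,0,0,102,-62,10,0,0,0,136,-83,14,0,0,0,170,-103,17,0,0,0,195,-118,21,0,0,0,209,-127,22,0,0,0,209,-127,22,0,0,0]
}}

```text
clock: 1.93
position: [0.5634, -0.1615, 0.1809]
orientation: [-3.098, -0.505, -0.002]
ft_force: [0.0, 0.4, 0.4]
finger_gap: 0.0852
```

```bash
python3 - <<'E'
from h import *
o=env.observe(); print({k:np.round(v,4) for k,v in o.items()})
im,d=env.get_image('scene'); cv2.imwrite('pics/s1.png',cv2.resize(im[200:400,200:400,::-1],(600,600)))
o=env.observe(); print(o['position'],o['ft_force'])
E
```

```text
{'clock': np.float64(1.9333), 'joint_positions': array([ 0.3089,  0.4264, -0.1653,  1.7241,  0.0781,  0.997 , -1.1319]), 'qd': array([ 0.0508, -0.0214,  0.0479,  0.0325,  0.0094,  0.0075,  0.0523]), 'effort': array([  0.4713, -62.9835,  -0.7849, -29.2458,   0.306 ,   0.0874,
        -0.682 ]), 'position': array([ 0.5634, -0.1615,  0.1809]), 'orientation': array([-3.0985e+00, -5.0510e-01, -2.2000e-03]), 'ft_force': array([0.0368, 0.3813, 0.3815]), 'wrist_torque': array([ 0.0306,  0.0143, -0.0247]), 'finger_gap': np.float64(0.0852)}
[ 0.56193731 -0.16420833  0.18102041] [ 0.1185626  -0.45315781  0.48294612]
```

View pics/s1.png

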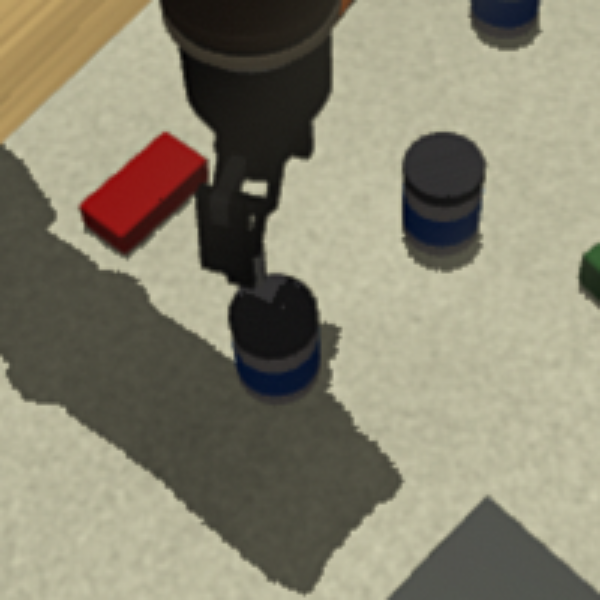

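The gripper is above the right-hand tin (crop pixel about (275,320)) and is still settling onto the target. Next I descend and close.

{"api": "carry_out", "payload": {
  "moves": [0,0,15,0,0,0,0,0,40,0,0,0,0,0,70,0,0,0,0,0,100,0,0,0,0,0,125,0,0,0,0,0,138,0,0,0,0,0,140,0,0,0,0,0,140,0,0,0]
}}

```text
clock: 2.65
position: [0.5598, -0.1678, 0.0409]
orientation: [3.103, 0.493, -0.003]
ft_force: [-0.4, 0.1, 0.3]
finger_gap: 0.0855
```

{"api": "carry_out", "payload": {
  "moves": [0,0,0,0,0,0,0,0,0,0,0,0,0,0,0,0,0,0,0,0,0,0,0,0,0,0,0,0,0,0,0,0,0,0,0,0,0,0,0,0,0,0,0,0,0,0,0,0],
  "grip": 0,
  "squeeze": 50
}}

```text
clock: 3.32
position: [0.5617, -0.1669, 0.0431]
orientation: [3.101, 0.495, 0.004]
ft_force: [-1.7, 0.9, 7.1]
finger_gap: 0.0553
```

{"api": "carry_out", "payload": {
  "moves": [0,0,-3,0,0,0,0,0,-10,0,0,0,0,0,-20,0,0,0,0,0,-30,0,0,0,0,0,-37,0,0,0,0,0,-40,0,0,0,0,0,-40,0,0,0,0,0,-40,0,0,0]
}}

```text
clock: 3.98
position: [0.5609, -0.1667, 0.0815]
orientation: [3.102, 0.495, 0.001]
ft_force: [0.2, -0.7, -1.9]
finger_gap: 0.0549
```

{"api": "carry_out", "payload": {
  "moves": [0,0,0,0,0,0,0,0,0,0,0,0,0,0,0,0,0,0,0,0,0,0,0,0,0,0,0,0,0,0,0,0,0,0,0,0,0,0,0,0,0,0,0,0,0,0,0,0]
}}

```text
clock: 4.65
position: [0.5608, -0.1666, 0.0813]
orientation: [3.102, 0.495, -0.0]
ft_force: [-0.2, -1.3, -1.3]
finger_gap: 0.0551
```

```bash
cat > w.py <<'E'
from h import *
f=[]
for i in range(6):
    o=env.observe(); f.append(np.r_[o['ft_force'],o['effort'][[1,3]]]); env.get_image('scene')
f=np.array(f); print('mean',f.mean(0).round(2),'sd',f.std(0).round(2),o['position'].round(4),o['orientation'].round(3),o['finger_gap'],o['clock'])
E
python3 w.py
```

```text
mean [-7.000e-02 -3.000e-02 -1.520e+00 -6.857e+01 -2.507e+01] sd [0.33 0.71 0.57 0.01 0.  ] [ 0.5608 -0.1666  0.0813] [ 3.102  0.495 -0.   ] 0.05504675405109921 4.9
```

{"api": "carry_out", "payload": {
  "moves": [0,0,8,0,0,0,0,0,17,0,0,0,0,0,26,0,0,0,0,0,33,0,0,0,0,0,37,0,0,0,0,0,39,0,0,0,0,0,39,0,0,0,0,0,39,0,0,0]
}}

```text
clock: 5.62
position: [0.5599, -0.1664, 0.0431]
orientation: [-3.102, -0.495, 0.002]
ft_force: [-8.2, 1.5, 17.5]
finger_gap: 0.0554
```

{"api": "carry_out", "payload": {
  "moves": [0,0,0,0,0,0,0,0,0,0,0,0,0,0,0,0,0,0,0,0,0,0,0,0,0,0,0,0,0,0,0,0,0,0,0,0,0,0,0,0,0,0,0,0,0,0,0,0],
  "grip": 1
}}

```text
clock: 6.28
position: [0.5608, -0.1667, 0.0422]
orientation: [3.102, 0.495, -0.0]
ft_force: [0.8, 0.3, 0.6]
finger_gap: 0.0855
```

{"api": "carry_out", "payload": {
  "moves": [0,0,-15,0,0,0,0,0,-45,0,0,0,0,0,-80,0,0,0,0,0,-115,0,0,0,5,-10,-135,0,0,0,17,-33,-140,0,0,0,34,-66,-140,0,0,0,51,-98,-140,0,0,0]
}}

```text
clock: 6.95
position: [0.5791, -0.0574, 0.1833]
orientation: [3.102, 0.491, 0.003]
ft_force: [0.4, 0.6, -0.3]
finger_gap: 0.085
```

{"api": "carry_out", "payload": {
  "moves": [14,-26,0,0,0,0,22,-42,0,0,0,0,24,-46,0,0,0,0,24,-46,0,0,0,0,24,-46,0,0,0,0,24,-46,0,0,0,0,24,-46,0,0,0,0,24,-46,0,0,0,0]
}}

```text
clock: 7.62
position: [0.5871, -0.008, 0.1823]
orientation: [3.102, 0.492, -0.0]
ft_force: [0.1, -0.4, 0.7]
finger_gap: 0.0857
```

```bash
cat > look.py <<'E'
import sys
from h import *
im,d=env.get_image('scene'); cv2.imwrite(f'pics/{sys.argv[1]}.png',cv2.resize(im[110:350,200:500,::-1],(750,600)))
for cam in ('scene','top'):
    if cam=='top': im,d=env.get_image(cam)
    for r in env.trace(cam,'tin_a'):
        P=pts(cam,d,r['region']); T=P[(P[:,2]>.08)&(P[:,2]<.098)]
        if len(T)<20: continue
        lo,hi=np.percentile(T,2,0),np.percentile(T,98,0); print(cam,round(r['confidence'],2),((lo+hi)/2).round(3),(hi-lo).round(3))
o=env.observe(); print(o['position'].round(4),o['ft_force'].round(2),o['clock'])
E
python3 look.py s2
```

```text
scene 0.89 [ 0.562 -0.171  0.086] [0.052 0.052 0.01 ]
scene 0.59 [ 0.591 -0.009  0.086] [0.052 0.052 0.01 ]
scene 0.56 [0.537 0.196 0.086] [0.029 0.052 0.01 ]
top 0.69 [ 0.558 -0.175  0.089] [0.05  0.035 0.01 ]
top 0.65 [0.52  0.201 0.089] [0.05  0.052 0.01 ]
[ 0.5872 -0.0069  0.1823] [-1.23 -0.72  0.41] 7.8167
```

View pics/s2.png

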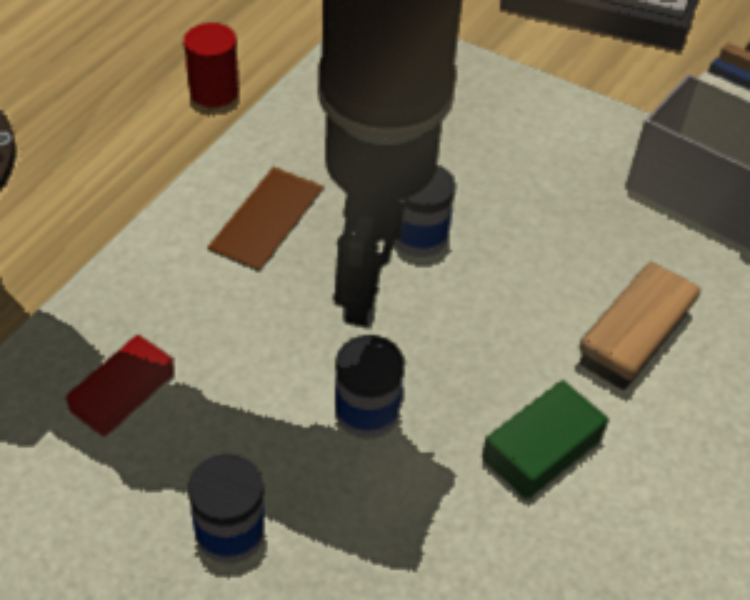

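The right-hand tin is upright again at crop (227,510), within 2 mm of where it was. The gripper is over the middle tin (370,380).

{"api": "carry_out", "payload": {
  "moves": [0,0,15,0,0,0,0,0,40,0,0,0,0,0,70,0,0,0,0,0,100,0,0,0,0,0,125,0,0,0,0,0,138,0,0,0,0,0,140,0,0,0,0,0,140,0,0,0]
}}

```text
clock: 8.48
position: [0.5868, -0.0065, 0.0417]
orientation: [-3.102, -0.495, 0.003]
ft_force: [-0.5, 0.5, 0.6]
finger_gap: 0.0854
```

{"api": "carry_out", "payload": {
  "moves": [0,0,0,0,0,0,0,0,0,0,0,0,0,0,0,0,0,0,0,0,0,0,0,0,0,0,0,0,0,0,0,0,0,0,0,0,0,0,0,0,0,0,0,0,0,0,0,0],
  "grip": 0,
  "squeeze": 60
}}

```text
clock: 9.15
position: [0.5882, -0.006, 0.0439]
orientation: [3.102, 0.496, 0.004]
ft_force: [-1.3, 1.2, 5.0]
finger_gap: 0.0542
```

{"api": "carry_out", "payload": {
  "moves": [0,0,-3,0,0,0,0,0,-10,0,0,0,0,0,-20,0,0,0,0,0,-30,0,0,0,0,0,-37,0,0,0,0,0,-40,0,0,0,0,0,-40,0,0,0,0,0,-40,0,0,0]
}}

```text
clock: 9.82
position: [0.5872, -0.0065, 0.0825]
orientation: [3.102, 0.495, 0.0]
ft_force: [0.7, -0.6, -5.2]
finger_gap: 0.0541
```

{"api": "carry_out", "payload": {
  "moves": [0,0,0,0,0,0,0,0,0,0,0,0,0,0,0,0,0,0,0,0,0,0,0,0,0,0,0,0,0,0,0,0,0,0,0,0,0,0,0,0,0,0,0,0,0,0,0,0]
}}

```text
clock: 10.48
position: [0.5872, -0.0065, 0.0823]
orientation: [3.102, 0.495, -0.0]
ft_force: [0.1, 0.1, -6.3]
finger_gap: 0.054
```

```bash
python3 w.py
```

```text
mean [  0.1    0.42  -4.98 -70.85 -26.23] sd [0.52 0.45 0.69 0.01 0.  ] [ 0.5873 -0.0065  0.0823] [3.102 0.495 0.   ] 0.054207608977395114 10.7333
```

The middle tin weighs about 5.4 N against about 1.9 N for the first. I'll put it back and heft the third before deciding.

{"api": "carry_out", "payload": {
  "moves": [0,0,8,0,0,0,0,0,17,0,0,0,0,0,26,0,0,0,0,0,33,0,0,0,0,0,36,0,0,0,0,0,38,0,0,0,0,0,38.5,0,0,0,0,0,38.5,0,0,0]
}}

```text
clock: 11.45
position: [0.5863, -0.0065, 0.044]
orientation: [3.102, 0.495, -0.003]
ft_force: [-4.8, 0.0, 2.2]
finger_gap: 0.0539
```

{"api": "carry_out", "payload": {
  "moves": [0,0,0,0,0,0,0,0,0,0,0,0,0,0,0,0,0,0,0,0,0,0,0,0,0,0,0,0,0,0,0,0,0,0,0,0,0,0,0,0,0,0,0,0,0,0,0,0],
  "grip": 1
}}

```text
clock: 12.12
position: [0.5873, -0.0064, 0.0438]
orientation: [3.102, 0.495, 0.0]
ft_force: [-0.3, -0.4, -0.2]
finger_gap: 0.0857
```

{"api": "carry_out", "payload": {
  "moves": [0,0,-15,0,0,0,0,0,-45,0,0,0,0,0,-80,0,0,0,0,0,-115,0,0,0,0,-10,-135,0,0,0,0,-40,-141,0,0,0,1,-78,-141,0,0,0,1,-116,-141,0,0,0]
}}

```text
clock: 12.78
position: [0.5523, 0.1045, 0.1858]
orientation: [3.103, 0.491, 0.003]
ft_force: [0.9, 0.1, -0.3]
finger_gap: 0.0857
```

{"api": "carry_out", "payload": {
  "moves": [0,-36,0,0,0,0,1,-70,0,0,0,0,1,-92,0,0,0,0,1,-100,0,0,0,0,1,-100,0,0,0,0,1,-100,0,0,0,0,1,-100,0,0,0,0,1,-100,0,0,0,0]
}}

```text
clock: 13.45
position: [0.5226, 0.1973, 0.1847]
orientation: [3.102, 0.491, -0.0]
ft_force: [-0.6, -0.2, -0.5]
finger_gap: 0.0854
```

```bash
python3 look.py s3
```

```text
scene 0.88 [ 0.59  -0.01   0.086] [0.052 0.052 0.01 ]
scene 0.71 [0.524 0.197 0.086] [0.051 0.053 0.01 ]
scene 0.6 [ 0.561 -0.171  0.087] [0.052 0.051 0.01 ]
top 0.67 [ 0.557 -0.165  0.089] [0.051 0.052 0.01 ]
top 0.56 [ 0.585 -0.006  0.089] [0.052 0.049 0.011]
[0.5222 0.1985 0.1848] [ 0.82 -0.58  0.02] 13.65
```

View pics/s3.png

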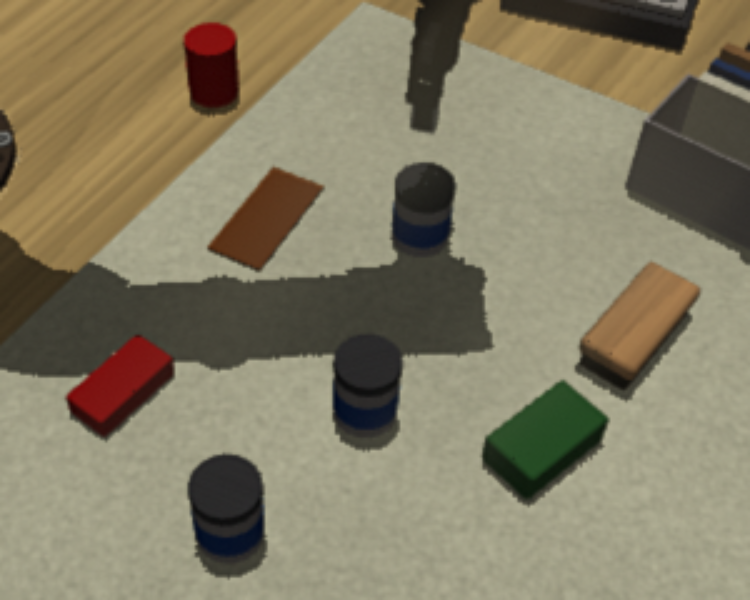

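The middle tin (368,385) and right tin (227,510) are both upright in place, and the gripper is over the third tin (424,205). I descend and heft it.

{"api": "carry_out", "payload": {
  "moves": [0,0,15,0,0,0,0,0,40,0,0,0,0,0,70,0,0,0,0,0,100,0,0,0,0,0,127,0,0,0,0,0,141,0,0,0,0,0,143,0,0,0,0,0,143,0,0,0]
}}

```text
clock: 14.32
position: [0.5215, 0.199, 0.0412]
orientation: [3.102, 0.495, -0.003]
ft_force: [0.1, -0.6, 0.3]
finger_gap: 0.0852
```

{"api": "carry_out", "payload": {
  "moves": [0,0,0,0,0,0,0,0,0,0,0,0,0,0,0,0,0,0,0,0,0,0,0,0,0,0,0,0,0,0,0,0,0,0,0,0,0,0,0,0,0,0,0,0,0,0,0,0],
  "grip": 0,
  "squeeze": 60
}}

```text
clock: 14.98
position: [0.523, 0.2, 0.0436]
orientation: [-3.102, -0.495, -0.005]
ft_force: [-1.6, -0.1, 5.7]
finger_gap: 0.0544
```

{"api": "carry_out", "payload": {
  "moves": [0,0,-3,0,0,0,0,0,-10,0,0,0,0,0,-20,0,0,0,0,0,-30,0,0,0,0,0,-37,0,0,0,0,0,-40,0,0,0,0,0,-40,0,0,0,0,0,-40,0,0,0]
}}

```text
clock: 15.65
position: [0.5219, 0.1994, 0.082]
orientation: [-3.102, -0.495, -0.001]
ft_force: [0.2, -0.5, -1.5]
finger_gap: 0.0544
```

{"api": "carry_out", "payload": {
  "moves": [0,0,0,0,0,0,0,0,0,0,0,0,0,0,0,0,0,0,0,0,0,0,0,0,0,0,0,0,0,0,0,0,0,0,0,0,0,0,0,0,0,0,0,0,0,0,0,0]
}}

```text
clock: 16.32
position: [0.5219, 0.1995, 0.0818]
orientation: [3.102, 0.495, 0.0]
ft_force: [0.1, 0.1, -2.7]
finger_gap: 0.0545
```

```bash
python3 w.py
```

```text
mean [ -0.18  -0.08  -1.62 -65.37 -24.34] sd [0.51 0.27 0.66 0.01 0.  ] [0.5218 0.1994 0.0818] [ 3.102  0.495 -0.   ] 0.054171859784021385 16.5667
```

The third tin weighs about 2 N, so the middle tin is clearly the heaviest. I put the third tin back and return to the middle one.

{"api": "carry_out", "payload": {
  "moves": [0,0,8,0,0,0,0,0,17,0,0,0,0,0,26,0,0,0,0,0,33,0,0,0,0,0,36,0,0,0,0,0,38,0,0,0,0,0,38.5,0,0,0,0,0,38.5,0,0,0]
}}

```text
clock: 17.28
position: [0.521, 0.199, 0.0437]
orientation: [3.101, 0.495, -0.002]
ft_force: [-5.8, -2.5, 9.8]
finger_gap: 0.0548
```

{"api": "carry_out", "payload": {
  "moves": [0,0,0,0,0,0,0,0,0,0,0,0,0,0,0,0,0,0,0,0,0,0,0,0,0,0,0,0,0,0,0,0,0,0,0,0,0,0,0,0,0,0,0,0,0,0,0,0],
  "grip": 1
}}

```text
clock: 17.95
position: [0.5219, 0.1994, 0.0433]
orientation: [3.102, 0.495, -0.0]
ft_force: [-0.3, -0.5, -0.5]
finger_gap: 0.0856
```

{"api": "carry_out", "payload": {
  "moves": [0,0,-15,0,0,0,0,0,-45,0,0,0,0,0,-80,0,0,0,0,0,-115,0,0,0,0,10,-135,0,0,0,0,40,-141,0,0,0,-1,78,-141,0,0,0,-1,116,-141,0,0,0]
}}

```text
clock: 18.62
position: [0.5575, 0.0886, 0.1854]
orientation: [-3.101, -0.499, -0.003]
ft_force: [0.8, -0.1, -1.0]
finger_gap: 0.0856
```

{"api": "carry_out", "payload": {
  "moves": [0,36,0,0,0,0,-1,70,0,0,0,0,-1,92,0,0,0,0,-1,100,0,0,0,0,-1,100,0,0,0,0,-1,100,0,0,0,0,-1,100,0,0,0,0,-1,100,0,0,0,0]
}}

```text
clock: 19.28
position: [0.5869, -0.0042, 0.1844]
orientation: [-3.101, -0.5, -0.0]
ft_force: [-0.2, 0.1, -0.3]
finger_gap: 0.0857
```

```bash
python3 look.py s4
```

```text
scene 0.93 [ 0.59  -0.01   0.086] [0.051 0.052 0.009]
scene 0.69 [ 0.562 -0.171  0.086] [0.052 0.051 0.01 ]
scene 0.66 [0.536 0.194 0.086] [0.027 0.052 0.01 ]
top 0.86 [0.519 0.199 0.089] [0.052 0.051 0.011]
top 0.78 [ 0.558 -0.173  0.089] [0.051 0.039 0.009]
[ 0.5871 -0.0055  0.1844] [0.51 0.56 0.5 ] 19.4833
```

View pics/s4.png

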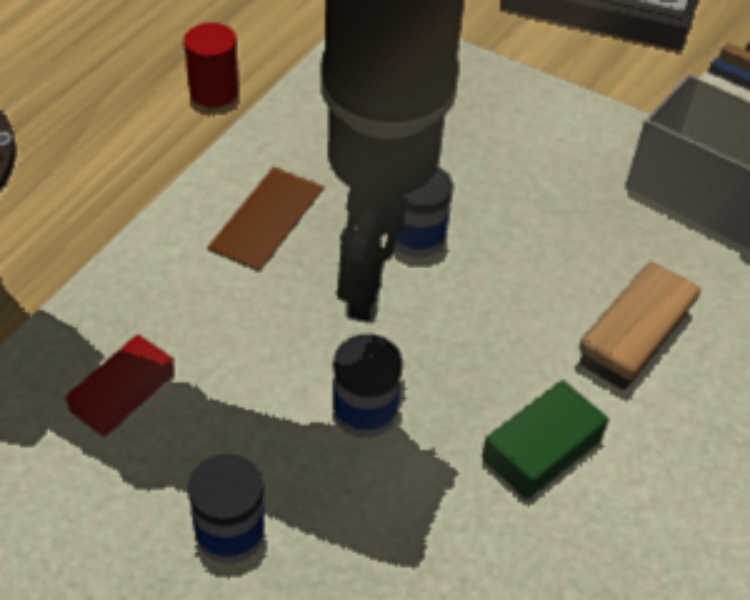

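The third tin (420,210) is back upright and the gripper is over the heaviest one (368,380). I grasp it and lift 260 mm.

{"api": "carry_out", "payload": {
  "moves": [0,0,15,0,0,0,0,0,40,0,0,0,0,0,70,0,0,0,0,0,100,0,0,0,0,0,127,0,0,0,0,0,141,0,0,0,0,0,143,0,0,0,0,0,143,0,0,0]
}}

```text
clock: 20.15
position: [0.5867, -0.0062, 0.0407]
orientation: [-3.102, -0.496, 0.003]
ft_force: [1.1, 0.5, 0.4]
finger_gap: 0.0854
```

{"api": "carry_out", "payload": {
  "moves": [0,0,0,0,0,0,0,0,0,0,0,0,0,0,0,0,0,0,0,0,0,0,0,0,0,0,0,0,0,0,0,0,0,0,0,0,0,0,0,0,0,0,0,0,0,0,0,0],
  "grip": 0,
  "squeeze": 70
}}

```text
clock: 20.82
position: [0.5883, -0.006, 0.043]
orientation: [3.102, 0.496, 0.004]
ft_force: [-0.8, 1.8, 5.9]
finger_gap: 0.054
```

{"api": "carry_out", "payload": {
  "moves": [0,0,-3,0,0,0,0,0,-10,0,0,0,0,0,-22,0,0,0,0,0,-38,0,0,0,0,0,-56,0,0,0,0,0,-76,0,0,0,0,0,-96,0,0,0,0,0,-116,0,0,0]
}}

```text
clock: 21.48
position: [0.5869, -0.0065, 0.1593]
orientation: [3.102, 0.495, 0.0]
ft_force: [0.6, -0.1, -4.6]
finger_gap: 0.054
```

{"api": "carry_out", "payload": {
  "moves": [0,0,-20,0,0,0,0,0,-40,0,0,0,0,0,-60,0,0,0,0,0,-80,0,0,0,0,0,-100,0,0,0,0,0,-118,0,0,0,0,0,-130,0,0,0,0,0,-137,0,0,0]
}}

```text
clock: 22.15
position: [0.5874, -0.0064, 0.2971]
orientation: [3.102, 0.495, 0.004]
ft_force: [0.0, -0.0, -5.7]
finger_gap: 0.054
```

{"api": "carry_out", "payload": {
  "moves": [0,0,-5,0,0,0,0,0,-7,0,0,0,0,0,-7,0,0,0,0,0,-7,0,0,0,0,0,-7,0,0,0,0,0,-7,0,0,0,0,0,-7,0,0,0,0,0,-7,0,0,0]
}}

```text
clock: 22.82
position: [0.5871, -0.0065, 0.301]
orientation: [-3.102, -0.495, 0.001]
ft_force: [0.6, -1.1, -4.8]
finger_gap: 0.0537
```

```bash
python3 w.py; python3 look.py s5
```

```text
mean [  0.    -0.11  -5.26 -63.61 -35.2 ] sd [0.68 0.55 0.71 0.01 0.02] [ 0.5872 -0.0064  0.3013] [ 3.102  0.495 -0.   ] 0.053613529974179425 23.0667
scene 0.86 [0.531 0.197 0.086] [0.036 0.051 0.01 ]
scene 0.62 [ 0.562 -0.171  0.087] [0.053 0.051 0.01 ]
top 0.58 [0.519 0.199 0.088] [0.052 0.052 0.011]
top 0.48 [ 0.561 -0.186  0.089] [0.036 0.015 0.009]
[ 0.5873 -0.0064  0.3013] [-0.37 -0.6  -5.03] 23.3167
```

View pics/s5.png

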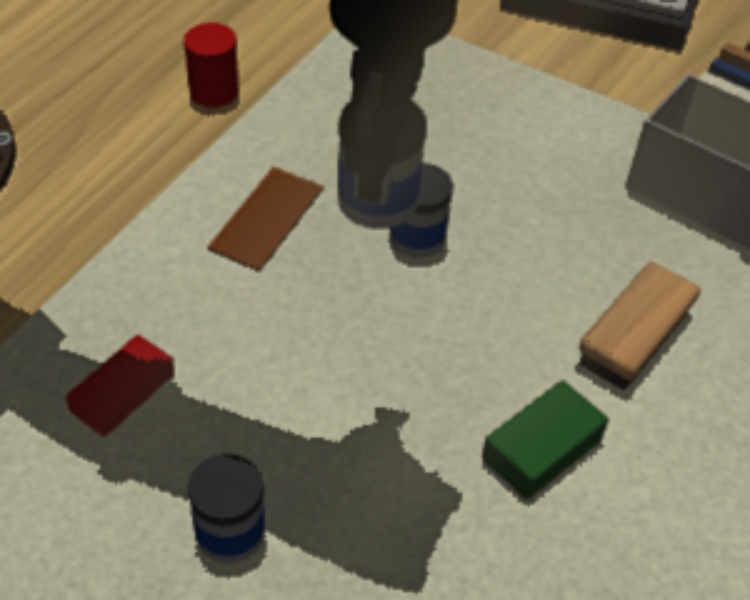

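The heaviest tin is held level at crop (380,165), about 258 mm above the board, and the other two, at (420,215) and (227,510), are upright in place.

```bash
python3 -c "
from workcell import env; print(env.sign_off())"
```

```text
the job is handed in; nothing more can be done
None
```

The middle tin, at about (0.587, -0.006), is the heaviest. The gripper is holding it up, and the job is handed in at about 23 s on the robot's clock.

- **Weights:** I lifted all three tins. The downward force read about 1.5 N for the right tin, 5.0 N for the middle one and 1.6 N for the left one. In the final hold the middle tin read 5.3 N, which agrees. Single readings scatter by about 0.6 N, far less than the gap.
- **Final hold:** The tin is about 258 mm clear of the board, with the gripper pointing straight down. The measured position was steady to about 0.2 mm.
- **Lighter tins:** Both stand upright within 2 to 3 mm of where they were. In the last check the top camera saw only part of the right tin and the scene camera only part of the left one. The other camera confirmed each position.
- **Everything else:** The wax block, cork block, brush, scraper and red look-alike appear unmoved in the last picture; I did not remeasure them. The highest force reported at the end of a move was about 19 N at the wrist, when setting the right tin down.

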